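# Clamp a bracket to the welding bench

### The job

Slide the steel bar with the upright square tube into the throat of the bench clamp until its end is fully home against the clamp's column, straight and centred under the pad. Then wind the crank handle clockwise until the pad meets the bar and snug it up by feel - firmly gripped, not over-tightened - and let go. Do not disturb the other things on the bench.

Things in the scene. Friction and masses are not known exactly. Their poses are not given: they have to be found in the camera images.
- clamp: Grey painted steel screw clamp bolted to the bench. Origin: on the bench top (z = 0), exactly below the screw's vertical axis; z up. Throat open towards the clamp's own -x. An arm 30 mm wide runs from the column to the screw, underside 85 mm and top 121 mm above the bench. The bench is the anvil. Clockwise from above lowers screw, pad and crank by 10 mm per turn.
- stop (a point): Middle of the foot of the column's face, on the bench: the stop for the bar, a plane square to the clamp's x axis, 35 mm from the screw's axis on the +x side, 60 mm wide, 118 mm tall. Axes as the clamp's.
- knob_grip (a point): Grip point of the crank's black knob: upright, round, 20 mm in diameter, 45 mm tall, spinning freely on its pin 40 mm from the screw's axis. The point is on the knob's axis, 28 mm above the crank arm, 17 mm below the knob's top, and goes round and sinks with the crank.
- screw_top (a point): Top of the screw, on its axis, in the crank's hub. Free turning takes about 6.5 N at the knob along its circle (3 to 5 N is felt in a pause). Once the pad presses, each 10 degrees more adds 0.8 N at the knob and 20 N under the pad. Snug: 4 N above free turning (100 N under the pad; 2.5 to 5.5 N still good); over 6 N above is over-tight and marks the work. It holds when let go.
- screw: The steel screw with its round pad, 30 mm in diameter, on a stiff rubber cushion at the lower end; moves up and down, the pad does not turn. Origin on the screw's axis, 6 to 14 mm above the pressing face (how deep the shoe sits differs and is not known). At the start the face is 2 to 15 mm higher than the bar's top will be: the touch must be felt.
- bar: The workpiece: flat steel bar 200 mm long (its x), 40 mm wide (its y), 10 mm thick, about 0.7 kg, lying flat on the bench, with a square steel tube 25 x 25 mm standing on it, its top 100 mm above the bench. Origin: centre of the bar's underside. The tube's axis is at x = -75 mm. The bar's +x end goes into the clamp.
- tube (a point): Centre of the square upright tube of the workpiece, 55 mm above the bar's underside (45 mm below the tube's top); a good place to grip it, sides along the bar's x and y. When the bar is home, straight and centred, this point is 140 mm from the screw's axis, on the clamp's -x side (the bar's end, 175 mm further along x, then touches the column).
- bar_end (a point): Middle of the bar's +x end face, 5 mm above its underside; axes as the bar's. Home: within 4 mm of the column's face (x = 35 mm in the clamp's frame), within 9 mm of the centre sideways, the bar within about 7 degrees of the clamp's x axis.
- spray: Bystander: spray can, 52 mm in diameter, 160 mm tall, origin at the centre of its foot.
- hammer: Bystander: hammer lying flat on the bench.
- angle: Bystander: bent steel angle, 70 x 50 x 70 mm, standing on the bench, origin at the centre of its foot.
Mind the look-alikes: they are no part of the job. Leave any green or orange look-alike of the bar alone.

How it is judged:
By the outcome, as a careful person would: the job done as asked, in the order asked, and still so for the second after the job is handed in, with the robot touching nothing.
It also fails if it takes over 72 s, if anything falls off the work surface, if the arm or the gripper's body presses on something with over 40 N, if the wrist force passes 120 N, or if a joint passes its speed limit or range.

### The arm

A 6-joint arm with a two-finger parallel gripper is mounted at the origin on the work surface. World frame = base frame: x ahead of the robot, y to its left, z up, the work surface at z = 0. Lengths are in mm, angles in rad, forces in N, time in s.
With the tool pointing down it reaches from about 350 to 775 mm from the base axis. Payload 7.3 kg.
Tool frame: the origin (TCP) lies midway between the tips of the shut fingers; the grasp point (between the pads) lies 19 mm behind it; z points along the fingers, x is the direction in which the jaws open and shut, and the axes are right-handed (so a half turn about z gives the same grasp; the last joint's range is limited). The gripper opens to 92 mm and grips with 3 to 60 N. Pads are 19 mm wide; open, the fingers measure 130 mm over their backs; the gripper's body (75 mm by 190 mm) begins 47 mm behind the grasp point.
Start: joints at [1.112, 0.342, 1.524, -0, 1.275, -0.146], TCP at [161.541, 499.549, 226.741] pointing down, gripper open.
Joint ranges: [-2.53, 2.53], [-0.77, 2.02], [0.04, 2.7], [-1, 4.14], [0.28, 2.66], [-3.11, 3.11]. Speed limits (rad/s): [2.57, 2.57, 3.14, 3.14, 3.14, 3.14].

### API

Orientations are given as [roll, pitch, yaw] about the fixed x, y, z axes, in that order (R = Rz(yaw) Ry(pitch) Rx(roll)).
In Python, from plant import bot gives the robot as it stands.
- The arm moves only by the shell command python3 -m pendant 'ROWS' [OPENING]. ROWS is JSON, a list of rows, each an object with "linear": the shift along the world's x, y, z in mm, a list of three; "twist": the turn about the world's z in degrees. In form: [{"linear": [x, y, z], "twist": twist}, ...]. A call has 1 to 20 rows; each row is the pose to reach, as a shift and turn from the pose commanded when the call began; what a row does not reach only later rows make up. A row lasts 1/8 s, in which the tool goes at most 62.5 mm and 10.7 degrees, less where a joint would pass 70% of its speed; a pose out of reach is approached as far as the arm can. A call with a gripper value outside its range is refused whole. OPENING is the closure in counts, from 0 (fully open) to 255 (shut), set as the call begins (- or left out, the last holds). The fingers move at their own pace and stop on an object; the grip force is fixed at half the most. Time passes only in rows, so rows that repeat a pose let the fingers close. It gives the time, the measured TCP pose, the force and the opening at its end, in the units of the state.
- bot.get_obs(): the state, without advancing time (a new reading comes with each control period).
- bot.capture(name): name is "scene" or "top" or "wrist"; returns a dict with "frame" (480x640x3 uint8, blue, green, red), "z_map" (480x640 float32, mm along the optical axis (not along the pixel's ray), 0 where there is no reading), "fx", "fy", "cx", "cy" (pixels), "k1" (the pictures are not rectified: a ray, as slopes to the right and down, at radius r is drawn at 1 + k1 r^2 times it, then the intrinsics apply), "rvec" (rotation vector, rad) and "tvec" (3), from world to camera coordinates, as OpenCV has them. Camera axes: x right, y down, z forward; pixel columns grow to the right and rows downward; lengths in mm; the calibration is good to about 2 mm. A picture is of the moment at which its call begins.
- bot.close_job(): hands the job in, once; it reports no verdict.
The state is a dict: "time": time; "joint_positions": joint angles; "dq": joint speeds; "tau": joint torques, N m; "tool_pos": TCP position; "tcp_rot": TCP orientation; "contact_force": force on the tool from outside, world axes, zero at the start; "moment": the same for the moment, N m; "grip_width": finger opening in mm.
Only numpy, scipy, OpenCV 4.12 (cv2) and the standard library are available. Lean on these libraries where they do the work, as an engineer would, in place of code of your own. Each camera call takes 0.05 s, during which the arm holds its last target. There are 200 camera calls.

## Working session

There is one attempt and no reset: what is moved stays moved. The work goes in short steps, Python scripts to look and compute and a shell command to move; the robot and the scene stay as the last step left them, time stands still between calls to the robot, and variables do not carry over. Pictures are saved under pics/ and viewed, about 8 in all and at most 12, crops included, and the job is handed in when it is done.

```bash
ls; mkdir -p pics
cat > h.py <<'E'
import numpy as np, cv2
from plant import bot
def cap(name):
    return bot.capture(name)
def world(c,us,vs):
    """pixels -> world points using z_map"""
    us=np.atleast_1d(us).astype(float); vs=np.atleast_1d(vs).astype(float)
    z=c["z_map"][vs.astype(int),us.astype(int)]
    return ray(c,us,vs,z)
def slopes(c,us,vs):
    xd=(us-c["cx"])/c["fx"]; yd=(vs-c["cy"])/c["fy"]; x,y=xd.copy(),yd.copy()
    for _ in range(20):
        s=1+c["k1"]*(x*x+y*y); x=xd/s; y=yd/s
    return x,y
def ray(c,us,vs,z):
    x,y=slopes(c,us,vs); R=cv2.Rodrigues(np.array(c["rvec"],float))[0]
    return (np.stack([x*z,y*z,z],1)-np.array(c["tvec"]).ravel())@R
def onplane(c,us,vs,h):
    us=np.atleast_1d(us).astype(float); vs=np.atleast_1d(vs).astype(float)
    x,y=slopes(c,us,vs); R=cv2.Rodrigues(np.array(c["rvec"],float))[0]
    d=np.stack([x,y,np.ones_like(x)],1)@R; o=-R.T@np.array(c["tvec"]).ravel()
    return o+d*((h-o[2])/d[:,2])[:,None]
def cloud(c):
    v,u=np.nonzero(c["z_map"]>0); return u,v,world(c,u,v),c["frame"][v,u]
E
python3 - <<'E'
from h import *
print(bot.get_obs())
a=cap("scene");b=cap("top")
cv2.imwrite("pics/scene0.png",a["frame"]);cv2.imwrite("pics/top0.png",b["frame"])
np.savez("c0.npz",**{f"s_{k}":v for k,v in a.items()},**{f"t_{k}":v for k,v in b.items()})
for c in(a,b): print({k:c[k] for k in c if k not in("frame","z_map")})
E
```

```text
pics
{'time': 0.0, 'joint_positions': array([ 1.11197712e+00,  3.42710122e-01,  1.52498027e+00, -6.09921328e-06,
        1.27540697e+00, -1.45998550e-01]), 'dq': array([-1.21526724e-03,  1.30494018e-03,  1.04686500e-03, -1.49679894e-03,
        6.05183736e-05,  8.96804030e-04]), 'tau': array([-1.64331424e-03, -4.31237018e+01, -2.44217223e+01,  7.15607777e-02,
        5.60554233e-02, -1.31477846e-04]), 'tool_pos': array([161.3692359 , 499.1715024 , 226.06433009]), 'tcp_rot': array([-3.14137952e+00,  1.48955423e-03,  1.25797760e+00]), 'contact_force': array([-0.45470433, -0.32215975, -0.11503438]), 'moment': array([ 0.03798354, -0.00116948,  0.00509316]), 'grip_width': 91.65746237766591}
{'fx': 557.2434015791133, 'fy': 557.2434015791133, 'cx': 324.64535780580223, 'cy': 241.37833487281748, 'k1': 0.01365837524177588, 'rvec': array([ 1.1320786 ,  2.35927476, -0.96313358]), 'tvec': array([ 331.12357535, -185.03280806, 1512.86867179])}
{'fx': 504.0856388463168, 'fy': 504.0856388463168, 'cx': 327.3052161908083, 'cy': 232.81209116645582, 'k1': 0.013529126754408935, 'rvec': array([ 2.17816504, -2.12759459,  0.16363961]), 'tvec': array([ -25.14493891,  555.93888513, 1192.77196805])}
```

View pics/top0.png

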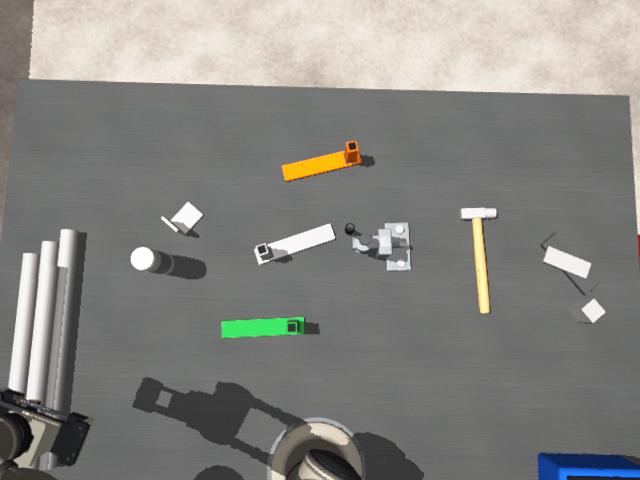

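View pics/scene0.png

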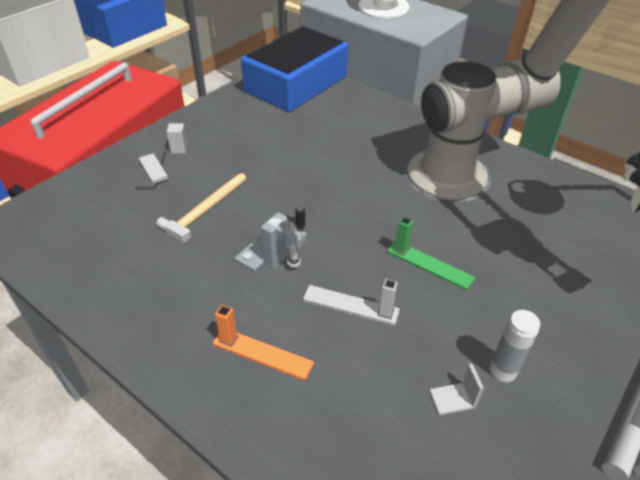

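The top view shows the steel bar from (258,257) to (335,233) with its tube at (263,251). The clamp is at about (390,246), with the knob at (350,229) and the throat facing image left. Next I measure these.

```bash
cat > m.py <<'E'
from h import *
d=np.load("c0.npz")
for p,box in(("t",((245,340,220,270),(335,415,210,275))),("s",((295,405,275,330),(230,312,200,275)))):
    c={k[2:]:d[k] for k in d if k.startswith(p+"_")}
    u,v,P,col=cloud(c)
    def sel(b): return (u>=b[0])&(u<=b[1])&(v>=b[2])&(v<=b[3])
    m=sel(box[0]); 
    lo=m&(P[:,2]>6)&(P[:,2]<15)&(col.min(1)>110); hi=m&(P[:,2]>95)&(P[:,2]<106)
    r=cv2.minAreaRect(P[lo][:,:2].astype(np.float32)); print(p,"bar",lo.sum(),P[lo][:,2].mean(),r)
    r=cv2.minAreaRect(P[hi][:,:2].astype(np.float32)); print(p,"tube",hi.sum(),P[hi][:,2].mean(),r)
    m=sel(box[1]); print("heights",np.histogram(P[m][:,2],bins=np.arange(-5,220,8)))
    for a,b in((112,119.5),(119.6,124),(124,135),(135,150),(150,165),(165,175),(175,200)):
        q=m&(P[:,2]>a)&(P[:,2]<b)
        if q.sum()>5:
            print(a,b,q.sum(),P[q].mean(0).round(1),cv2.minAreaRect(P[q][:,:2].astype(np.float32)))
    f=c["frame"];x0,x1,y0,y1=box[1]; 
    cv2.imwrite(f"pics/clamp_{p}.png",cv2.resize(f[y0-5:y1+5,x0-5:x1+5],None,fx=6,fy=6,interpolation=cv2.INTER_CUBIC))
E
python3 m.py; cat > /tmp/j.py <<'E'
E
python3 -c "
import cv2,numpy as np
a=cv2.imread('pics/clamp_t.png');b=cv2.imread('pics/clamp_s.png')
h=max(a.shape[0],b.shape[0]);o=np.zeros((h,a.shape[1]+b.shape[1],3),np.uint8);o[:a.shape[0],:a.shape[1]]=a;o[:b.shape[0],a.shape[1]:]=b
print(o.shape);cv2.imwrite('pics/both.png',cv2.resize(o,None,fx=.75,fy=.75))"
```

```text
t bar 1075 10.159565480104487 ((526.9332275390625, 73.29708862304688), (235.4750518798828, 123.35874938964844), 89.8772201538086)
t tube 115 100.5964891662075 ((506.42559814453125, 138.93508911132812), (24.58209800720215, 24.246814727783203), 17.55145835876465)
heights (array([2844,  983,  341,   56,    9,   21,   26,   25,   41,    4,   11,
          9,   16,   14,   69,  518,   26,    0,    0,    0,    9,  119,
         58,    7,    6,    3,   15,   25]), array([ -5,   3,  11,  19,  27,  35,  43,  51,  59,  67,  75,  83,  91,
        99, 107, 115, 123, 131, 139, 147, 155, 163, 171, 179, 187, 195,
       203, 211, 219]))
112 119.5 379 [ 529.  -129.8  117.1] ((529.7987670898438, -113.02085876464844), (89.65107727050781, 60.624820709228516), 89.92562103271484)
119.6 124 196 [ 524.1 -114.9  121.2] ((525.3673095703125, -115.2359619140625), (54.53934860229492, 88.87051391601562), 9.425795555114746)
124 135 8 [523.9 -88.8 125. ] ((528.1326904296875, -94.83016967773438), (27.178592681884766, 34.021671295166016), 51.30368423461914)
150 165 22 [533.3 -73.8 162.6] ((534.8011474609375, -75.976
[... 1208 characters left out ...]
205810546875), 11.45909309387207)
124 135 28 [533.5 -92.4 128.4] ((534.2261962890625, -93.728271484375), (6.85507345199585, 17.160499572753906), 34.10287857055664)
135 150 26 [534.  -91.4 140.7] ((534.1452026367188, -91.65752410888672), (4.9833502769470215, 13.36769962310791), 17.23179817199707)
150 165 49 [544.9 -75.5 161.1] ((544.1925048828125, -76.8348388671875), (55.23155975341797, 11.701216697692871), 75.5815200805664)
165 175 110 [538.  -83.5 170.1] ((539.9009399414062, -78.86328125), (61.263771057128906, 20.15334129333496), 62.31131362915039)
175 200 87 [552.5 -54.2 187.4] ((552.6201171875, -54.242225646972656), (11.288398742675781, 18.18230438232422), 36.3040885925293)
(510, 1092, 3)
```

View pics/both.png

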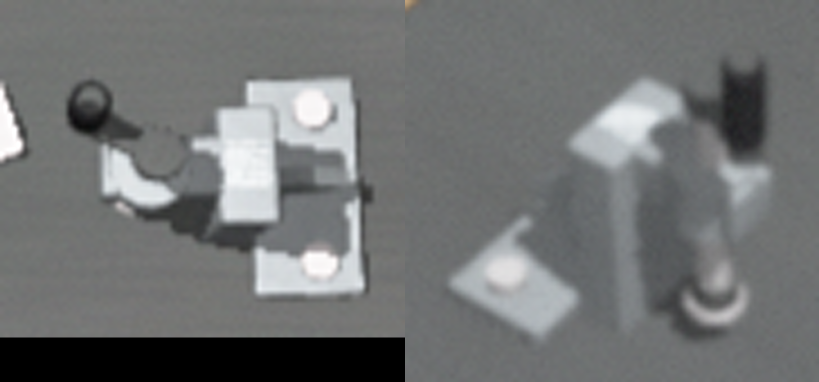

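The crops show the column top, with the arm running left to the screw, the crank going up-left to the black knob, and two bolts on the base plate. Now I fit these more precisely.

```bash
cat > m2.py <<'E'
from h import *
d=np.load("c0.npz")
for p,box in(("t",((245,340,220,270),(335,415,210,275))),("s",((295,405,275,330),(230,312,200,275)))):
    c={k[2:]:d[k] for k in d if k.startswith(p+"_")}
    u,v,P,col=cloud(c)
    near=np.hypot(P[:,0]-532,P[:,1]-68)<115
    lo=near&(P[:,2]>5)&(P[:,2]<15)&(col.min(1)>140)
    # bar via 2D: oriented extents (robust percentiles) scan angle
    Q=P[lo][:,:2]; best=None
    for a in np.arange(-80,-60,.5):
        e=np.array([np.cos(np.radians(a)),np.sin(np.radians(a))]);n=np.array([-e[1],e[0]])
        t=Q@n; lo_,hi_=np.percentile(t,[3,97]); 
        if best is None or hi_-lo_<best[0]: best=(hi_-lo_,a,(lo_+hi_)/2,np.percentile(Q@e,[.5,99.5]),e,n)
    w,a,tc,ex,e,n=best; print(p,"bar ang",a,"w",w,"len",ex[1]-ex[0],"centre",e*ex.mean()+n*tc,"end",e*ex[1]+n*tc)
    hi=(near)&(P[:,2]>97)&(P[:,2]<104); print("tube med",P[hi][:,:2].mean(0), (P[hi][:,:2].min(0)+P[hi][:,:2].max(0))/2)
    C=(np.hypot(P[:,0]-530,P[:,1]+100)<95)
    # bolts: bright blobs on low plate
    bl=C&(col.min(1)>215)&(P[:,2]<30)&(P[:,1]<-100)
    for s in(1,-1):
        q=bl&(s*(P[:,0]-530)>0); print("bolt",q.sum(),P[q].mean(0).round(1))
    q=C&(P[:,2]>115)&(P[:,2]<124)&((abs(P[:,0]-532)>18))
    print("column outer pts",q.sum(),cv2.minAreaRect(P[q][:,:2].astype(np.float32)))
    q=C&(P[:,2]>116)&(P[:,2]<124)&(P[:,1]>-112)
    for y in range(-115,-70,6):
        r=C&(P[:,2]>118)&(P[:,2]<125)&(abs(P[:,1]-y)<3); print(y,r.sum(),(P[r][:,0].min().round(1),P[r][:,0].max().round(1)) if r.any() else"",end=" ")
    r=C&(P[:,2]>185)&(col.max(1)<90); print("\nknob",r.sum(),P[r].mean(0).round(1),P[r][:,:2].min(0),P[r][:,:2].max(0), np.percentile(P[r][:,2],[2,50,98]))
    r=C&(P[:,2]>206); print("knobtop",r.sum(),P[r].mean(0).round(1),P[r].min(0).round(1),P[r].max(0).round(1))
E
python3 m2.py
```

```text
t bar ang -69.0 w 37.99726621254155 len 197.71294626076974 centre [532.51909554  68.79906702] end [567.94608712 -23.49140133]
tube med [506.14558988 139.01351037] [506.31480042 138.54876444]
bolt 10 [ 575.  -175.7   15.1]
bolt 12 [ 481.  -166.4   11.1]
column outer pts 155 ((528.315673828125, -113.15560913085938), (59.96786880493164, 86.48816680908203), 3.1200990676879883)
-115 11 (np.float64(517.2), np.float64(540.2)) -109 19 (np.float64(512.3), np.float64(542.5)) -103 10 (np.float64(509.7), np.float64(521.0)) -97 13 (np.float64(507.7), np.float64(519.0)) -91 20 (np.float64(507.2), np.float64(546.3)) -85 16 (np.float64(507.4), np.float64(527.6)) -79 27 (np.float64(511.4), np.float64(534.2)) -73 16 (np.float64(513.9), np.float64(537.0)) 
knob 50 [542.8 -57.1 207.3] [535.7522314  -66.50159635] [554.0380018  -48.01238447] [186.90437169 211.29540369 215.76233271]
knobtop 37 [544.7 -57.9 212.1] [536.7 -66.5 207.4] [554.3 -49.4 216. ]
s bar ang -70.5 w 39.0160070177738 len 197.9557165253827 centre [535.19956022  68.56726158] end [568.23904822 -24.73337432]
tube med [509.49303451 139.09172
[... 208 characters left out ...]
np.float64(522.4), np.float64(544.4)) -109 17 (np.float64(526.4), np.float64(544.4)) -103 11 (np.float64(536.2), np.float64(545.7)) -97 20 (np.float64(533.9), np.float64(549.1)) -91 20 (np.float64(523.5), np.float64(550.8)) -85 23 (np.float64(525.1), np.float64(549.1)) -79 27 (np.float64(515.5), np.float64(549.1)) -73 10 (np.float64(517.9), np.float64(536.1)) 
knob 124 [552.2 -54.1 201.1] [540.36086524 -66.49637148] [558.10476738 -47.48993424] [185.80865622 201.16397717 214.70695164]
knobtop 47 [551.8 -54.2 210.9] [540.4 -66.5 206.3] [557.8 -48.  216.6]m2.py:20: RuntimeWarning: Mean of empty slice.
  q=bl&(s*(P[:,0]-530)>0); print("bolt",q.sum(),P[q].mean(0).round(1))
  ret = um.true_divide(
```

```bash
cat > m3.py <<'E'
from h import *
d=np.load("c0.npz")
c={k[2:]:d[k] for k in d if k.startswith("t_")}
f=lambda pts,h: onplane(c,330+np.array(pts)[:,0]/4.5,205+np.array(pts)[:,1]/4.5,h)[:,:2]
col=f([(218,108),(268,105),(278,220),(226,223)],118); print("column",col.round(1), np.linalg.norm(col[0]-col[3]),np.linalg.norm(col[0]-col[1]))
b=f([(313,107),(320,263)],12);print("bolts",b)
pl=f([(247,85),(350,78),(363,290),(257,295)],5);print("plate",pl.round(1))
for n,v in(("col",col[0]-col[3]),("col2",col[1]-col[2]),("bolt",b[0]-b[1]),("plL",pl[0]-pl[3]),("plR",pl[1]-pl[2]),("colx+90",(col[1]-col[0])@np.array([[0,1],[-1,0]])),("plx",(pl[1]-pl[0])@np.array([[0,1],[-1,0]]))): print(n,np.degrees(np.arctan2(v[1],v[0])).round(1))
th=np.radians(3-90); x=np.array([np.cos(th),np.sin(th)])
m=(col[0]+col[3])/2; print("face mid",m,"screw",m-35*x)
print("knobtop",f([(90,100)],215),"hub guess",f([(160,152)],172))
E
python3 m3.py
```

```text
column [[ 556.9 -128.4]
 [ 559.  -153.8]
 [ 500.3 -159.2]
 [ 498.2 -132.9]] 58.88301525637951 25.574144298937284
bolts [[ 574.89819009 -193.11295423]
 [ 487.97954158 -197.18110248]]
plate [[ 587.5 -157.1]
 [ 592.9 -214.9]
 [ 474.2 -222.1]
 [ 470.  -163.4]]
col 4.4
col2 5.2
bolt 2.7
plL 3.1
plR 3.5
colx+90 4.9
plx 5.3
face mid [ 527.52138487 -130.63267973] screw [525.6896264  -95.68064602]
knobtop [[544.39249488 -57.82471604]] hub guess [[526.42852235 -94.4450684 ]]
```

```bash
python3 -m pendant '[{"linear":[20,-20,0],"twist":-3},{"linear":[55,-58,0],"twist":-8},{"linear":[97,-100,0],"twist":-14},{"linear":[138,-144,0],"twist":-20},{"linear":[179,-187,0],"twist":-26},{"linear":[220,-230,0],"twist":-33},{"linear":[261,-272,0],"twist":-40},{"linear":[300,-313,0],"twist":-46},{"linear":[330,-345,0],"twist":-50},{"linear":[345,-360,0],"twist":-52},{"linear":[345,-360,0],"twist":-52},{"linear":[345,-360,0],"twist":-52}]' 0
python3 - <<'E'
from h import *
b=cap("wrist");cv2.imwrite("pics/w1.png",b["frame"])
np.savez("w1.npz",**b); print({k:b[k] for k in b if k not in("frame","z_map")})
o=bot.get_obs();print(o["tool_pos"],o["tcp_rot"],o["joint_positions"])
E
```

```text
time: 1.6
tool_pos: [505.6, 140.5, 226.6]
tcp_rot: [-3.141, 0.001, 0.352]
contact_force: [0.1, -0.1, -0.0]
grip_width: 92.0
{'fx': 387.7589304306758, 'fy': 387.7589304306758, 'cx': 326.5108092806941, 'cy': 247.33842668560874, 'k1': -0.0136690870783339, 'rvec': array([-2.80440553, -0.49969418, -0.07305399]), 'tvec': array([-522.26705702,  -77.13140361,  379.81317016])}
[505.60578859 140.67342546 226.74267801] [-3.14113324e+00  3.75544432e-04  3.52461971e-01] [ 1.25046499e-01  3.41910039e-01  1.52422759e+00  3.79281194e-04
  1.27592450e+00 -2.27525697e-01]
```

View pics/w1.png

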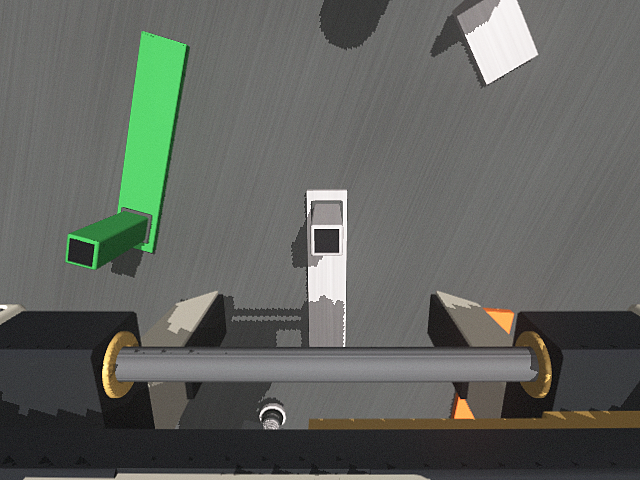

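The wrist view looks towards +y. The tube top is centred at (327,240) and squarely aligned with the jaws, and the bar runs straight down the image.

Run:
```python
from h import *
d=dict(np.load("w1.npz"))
p=onplane(d,[313,342,313,342],[226,226,254,254],100);print(p.round(1),p.mean(0))
e=onplane(d,[307,347],[190,190],10);print(e.round(1),e.mean(0))
l=onplane(d,[307,309],[195,340],10);r=onplane(d,[347,345.5],[195,340],10)
for q in(l,r): print(q.round(1),np.degrees(np.arctan2(*(q[1]-q[0])[[1,0]])))
# clamp column face, bar etc vs top
```

```text
[[492.1 145.8 100. ]
 [512.7 153.4 100. ]
 [499.6 124.8 100. ]
 [520.6 132.6 100. ]] [506.21952788 139.14744497 100.        ]
[[479.1 155.6  10. ]
 [515.5 169.   10. ]] [497.29373192 162.30372754  10.        ]
[[480.7 151.   10. ]
 [535.5   1.7  10. ]] -69.86285344628097
[[517.2 164.5  10. ]
 [572.9  15.5  10. ]] -69.5045881278473
```

```bash
python3 -m pendant '[{"linear":[0,-0.5,-20],"twist":0},{"linear":[0,-0.5,-65],"twist":0},{"linear":[0,-0.5,-115],"twist":0},{"linear":[0,-0.5,-155],"twist":0},{"linear":[0,-0.5,-178],"twist":0},{"linear":[0,-0.5,-186],"twist":0},{"linear":[0,-0.5,-186],"twist":0},{"linear":[0,-0.5,-186],"twist":0}]'
python3 -m pendant '[{"linear":[0,0,0],"twist":0},{"linear":[0,0,0],"twist":0},{"linear":[0,0,0],"twist":0},{"linear":[0,0,0],"twist":0},{"linear":[0,0,0],"twist":0},{"linear":[0,0,0],"twist":0}]' 255
```

```text
time: 2.65
tool_pos: [507.2, 139.4, 41.9]
tcp_rot: [3.141, -0.002, 0.351]
contact_force: [0.1, -0.1, 0.8]
grip_width: 91.8
time: 3.4
tool_pos: [506.5, 139.0, 40.7]
tcp_rot: [3.142, 0.0, 0.35]
contact_force: [0.7, 0.1, -0.8]
grip_width: 36.3
```

```bash
python3 -m pendant '[{"linear":[0,0,0],"twist":0},{"linear":[0,0,0],"twist":0},{"linear":[0,0,0],"twist":0},{"linear":[0,0,0],"twist":0}]'
python3 -m pendant '[{"linear":[0,0,0],"twist":-1},{"linear":[1,0,0],"twist":-4},{"linear":[1,0,0],"twist":-8},{"linear":[2,0,0],"twist":-12},{"linear":[3,0,0],"twist":-15},{"linear":[3,0,0],"twist":-16.2},{"linear":[3,0,0],"twist":-16.2},{"linear":[3,0,0],"twist":-16.2}]'
python3 - <<'E'
from h import *
b=cap("top");np.savez("t2.npz",**b);a=cap("scene");np.savez("s2.npz",**a)
crop=cv2.resize(b["frame"][200:290,240:420],None,fx=4.4,fy=4.4,interpolation=cv2.INTER_CUBIC)
cv2.imwrite("pics/t2.png",crop)
E
```

```text
time: 3.9
tool_pos: [506.4, 139.0, 40.7]
tcp_rot: [-3.142, 0.0, 0.35]
contact_force: [-0.4, 1.1, -1.1]
grip_width: 24.7
time: 4.9
tool_pos: [509.5, 139.0, 40.7]
tcp_rot: [3.142, -0.0, 0.068]
contact_force: [1.5, -0.9, -3.0]
grip_width: 24.5
```

View pics/t2.png

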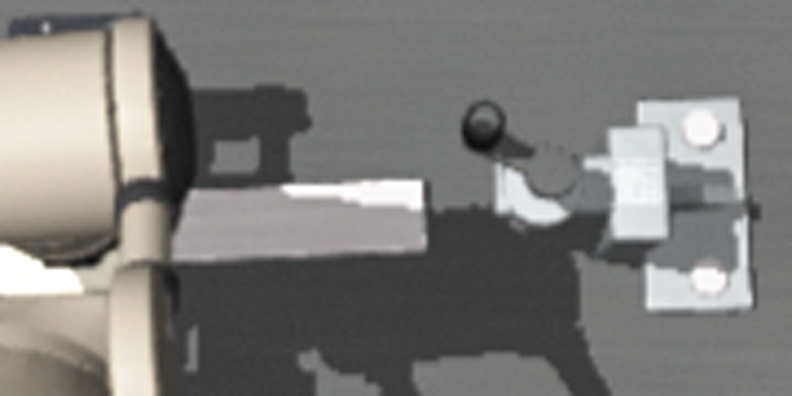

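The bar is swung roughly parallel to the clamp: its end runs (423,180) to (427,248) in the crop, and the plate's edge runs (638,100) to (646,310). I check both numerically.

Run:
```python
from h import *
c=dict(np.load("t2.npz"))
f=lambda pts,h: onplane(c,240+np.array(pts)[:,0]/4.4-.5,200+np.array(pts)[:,1]/4.4-.5,h)[:,:2]
ang=lambda v: np.degrees(np.arctan2(v[1],v[0])).round(2)
be=f([(423,180),(427,248)],10);print("bar end",be.round(1),be.mean(0).round(1),"y dir",ang(be[0]-be[1]))
# z-map based bar edges
u,v,P,col=cloud(c)
m=(P[:,2]>6)&(P[:,2]<14)&(P[:,1]>-45)&(P[:,1]<75)&(P[:,0]>480)&(P[:,0]<560)&(col.min(1)>120)
Q=P[m];ys=np.arange(-25,70,8);L=[(y,Q[abs(Q[:,1]-y)<4][:,0].min(),Q[abs(Q[:,1]-y)<4][:,0].max()) for y in ys if (abs(Q[:,1]-y)<4).sum()>8]
L=np.array(L);print(L.round(1)); 
if len(L)>2:
  k=np.polyfit(L[:,0],(L[:,1]+L[:,2])/2,1);print("mid fit",k,"yaw",np.degrees(np.arctan2(-1,-k[0])))
pl=f([(638,101),(741,98),(752,306),(646,310)],5);print("plate",pl.round(1),"ydir",ang(pl[0]-pl[3]),ang(pl[1]-pl[2]),"xdir",ang(pl[1]-pl[0]),ang(pl[2]-pl[3]),"mid",pl.mean(0))
b=f([(702,128),(709,279)],12);print("bolts",b.round(1),b.mean(0).round(1),ang(b[0]-b[1]))
co=f([(609,128),(661,127),(668,238),(616,240)],118);print("col",co.round(1),"ydir",ang(co[0]-co[3]),ang(co[1]-co[2]),"xdir",ang(co[1]-co[0]),ang(co[2]-co[3]),"face",((co[0]+co[3])/2).round(1))
print("knob",f([(485,124)],215),"hub",f([(553,168)],172))
```

```text
bar end [[541.9 -33.6]
 [503.2 -36.6]] [522.6 -35.1] y dir 4.5
[[-25.  502.8 540.3]
 [-17.  502.2 540. ]
 [ -9.  502.2 540. ]
 [ -1.  501.7 540. ]
 [  7.  501.7 539.9]
 [ 15.  498.9 536.3]
 [ 23.  498.6 536.5]
 [ 31.  498.5 536.9]
 [ 39.  498.4 536.6]
 [ 47.  498.4 536.2]
 [ 55.  498.4 533.3]
 [ 63.  495.2 551.1]]
mid fit [-3.58883771e-02  5.20021685e+02] yaw -87.94462958076515
plate [[ 591.2 -156.1]
 [ 594.4 -215.3]
 [ 475.1 -221.5]
 [ 471.5 -161.4]] ydir 2.54 2.99 xdir -86.91 -86.48 mid [ 533.04278478 -188.57562104]
bolts [[ 575.3 -191.8]
 [ 489.3 -196. ]] [ 532.3 -193.9] 2.77
col [[ 557.8 -127.1]
 [ 559.  -154.2]
 [ 501.  -158.2]
 [ 499.3 -131.2]] ydir 4.03 3.87 xdir -87.49 -86.42 face [ 528.5 -129.2]
knob [[543.4037248  -57.26861438]] hub [[528.81531187 -93.60203751]]
```

```bash
python3 -m pendant '[{"linear":[2,-2,0],"twist":-0.4},{"linear":[4.5,-5,0],"twist":-0.9},{"linear":[5,-14,0],"twist":-0.9},{"linear":[5.6,-25,0],"twist":-0.9},{"linear":[6.2,-36,0],"twist":-0.9},{"linear":[6.8,-47,0],"twist":-0.9},{"linear":[7.4,-58,0],"twist":-0.9},{"linear":[8,-68,0],"twist":-0.9},{"linear":[8.5,-77,0],"twist":-0.9},{"linear":[8.9,-83,0],"twist":-0.9},{"linear":[9.2,-87,0],"twist":-0.9},{"linear":[9.3,-88,0],"twist":-0.9},{"linear":[9.3,-88,0],"twist":-0.9},{"linear":[9.3,-88,0],"twist":-0.9}]'
```

```text
time: 6.75
tool_pos: [518.8, 50.9, 40.7]
tcp_rot: [3.141, 0.0, 0.052]
contact_force: [0.0, -2.2, -3.9]
grip_width: 24.5
```

```bash
python3 -m pendant '[{"linear":[0.05,-1,0],"twist":0},{"linear":[0.1,-2,0],"twist":0},{"linear":[0.15,-3,0],"twist":0},{"linear":[0.2,-4,0],"twist":0},{"linear":[0.2,-4,0],"twist":0}]'
```

```text
time: 7.38
tool_pos: [519.1, 46.9, 40.7]
tcp_rot: [3.142, -0.0, 0.052]
contact_force: [-0.3, 0.4, -4.7]
grip_width: 24.8
```

```bash
python3 -m pendant '[{"linear":[0.05,-0.8,0],"twist":0},{"linear":[0.1,-1.6,0],"twist":0},{"linear":[0.1,-1.6,0],"twist":0}]';python3 -m pendant '[{"linear":[0.05,-0.8,0],"twist":0},{"linear":[0.1,-1.5,0],"twist":0},{"linear":[0.1,-1.5,0],"twist":0}]'
```

```text
time: 7.75
tool_pos: [519.2, 46.0, 40.9]
tcp_rot: [-3.141, -0.0, 0.052]
contact_force: [0.4, 6.0, -3.1]
grip_width: 25.2
time: 8.12
tool_pos: [519.2, 45.9, 41.2]
tcp_rot: [-3.139, -0.001, 0.052]
contact_force: [-0.8, 12.9, -0.8]
grip_width: 25.2
```

Contact is felt at y = 46.0 (45.4 was expected) with 13 N of push. Next I relax the push, release, rise and look.

```bash
python3 -m pendant '[{"linear":[0,0.8,0],"twist":0},{"linear":[0,1.6,0],"twist":0},{"linear":[0,1.6,0],"twist":0}]'; python3 -m pendant '[{"linear":[0,0,0],"twist":0},{"linear":[0,0,0],"twist":0},{"linear":[0,0,0],"twist":0},{"linear":[0,0,0],"twist":0},{"linear":[0,0,0],"twist":0}]' 0;  python3 -m pendant '[{"linear":[0,0,10],"twist":0},{"linear":[0,0,40],"twist":0},{"linear":[0,0,85],"twist":0},{"linear":[0,0,135],"twist":0},{"linear":[0,0,190],"twist":0},{"linear":[0,-20,240],"twist":0},{"linear":[0,-60,270],"twist":0},{"linear":[0,-110,285],"twist":0},{"linear":[0,-160,290],"twist":0},{"linear":[0,-200,290],"twist":0},{"linear":[0,-220,290],"twist":0},{"linear":[0,-226,290],"twist":0},{"linear":[0,-226,290],"twist":0},{"linear":[0,-226,290],"twist":0}]'
python3 - <<'E'
from h import *
b=cap("wrist");cv2.imwrite("pics/w2.png",b["frame"]);np.savez("w2.npz",**b)
b=cap("top");np.savez("t3.npz",**b)
E
```

```text
time: 8.5
tool_pos: [519.2, 46.1, 40.8]
tcp_rot: [-3.141, -0.0, 0.052]
contact_force: [-1.2, 6.2, -2.5]
grip_width: 25.0
time: 9.12
tool_pos: [519.3, 45.4, 40.8]
tcp_rot: [3.141, -0.0, 0.052]
contact_force: [0.1, 0.6, 0.3]
grip_width: 70.4
time: 10.88
tool_pos: [519.4, -179.2, 330.9]
tcp_rot: [-3.141, -0.0, 0.054]
contact_force: [-0.4, 0.4, -0.5]
grip_width: 91.9
```

View pics/w2.png

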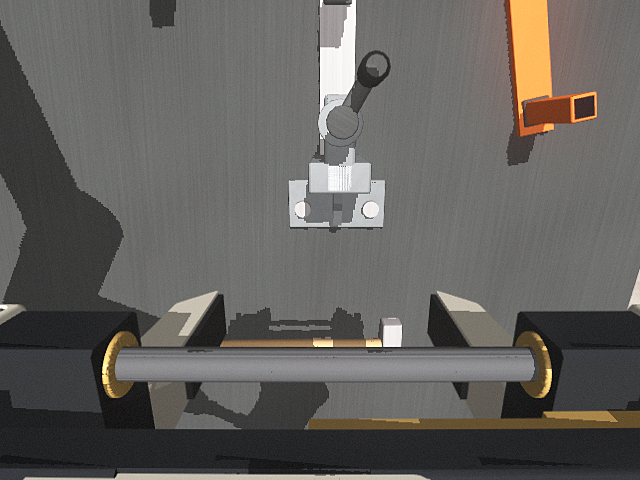

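The wrist view shows the column top at x 309–370, y 163–193, the hub at about (343,122), the knob top at about (375,66), and the bar running in under the arm between x=320 and x=355.

Run:
```python
from h import *
c=dict(np.load("w2.npz"))
f=lambda u,v,h: onplane(c,u,v,h)[:,:2].round(1)
co=f([309,370,370,310],[163,164,193,193],118);print("col",co.tolist())
pl=f([289,384,384,289],[181,181,227,227],5);print("plate",pl.tolist(),pl.mean(0))
u,v,P,col=cloud(c)
m=(u>280)&(u<420)&(v<200)
z=c["z_map"]
for n,(a,b) in dict(hub=(343,122),knobtop=(375,64),arm=(358,95),hub2=(332,122),ring=(329,108)).items():
    q=m&(abs(u-a)<=2)&(abs(v-b)<=2);print(n,np.median(P[q],0).round(1),np.std(P[q][:,2]).round(1))
q=m&(P[:,2]>205)&(P[:,2]<225); (x,y),r=cv2.minEnclosingCircle(P[q][:,:2].astype(np.float32));print("knob",x,y,r,np.percentile(P[q][:,2],[5,50,95]),P[q][:,:2].mean(0))
# hub disc: points 160-185
q=m&(P[:,2]>164)&(P[:,2]<185)&(P[:,1]<-80);(x,y),r=cv2.minEnclosingCircle(P[q][:,:2].astype(np.float32));print("hub",x,y,r,np.percentile(P[q][:,2],[5,50,95]),P[q][:,:2].mean(0).round(1))
print("hist",np.histogram(P[m&(P[:,2]>125)][:,2],bins=np.arange(125,230,5)))
# bar
q=m&(P[:,2]>6)&(P[:,2]<14)&(col.min(1)>150)
for y in range(-60,40,12):
    r=q&(abs(P[:,1]-y)<6)
    if r.sum()>10: print(y,P[r][:,0].min().round(1),P[r][:,0].max().round(1))
print("bar edges",f([320,355,320,355],[5,5,85,85],10).tolist())
```

```text
col [[499.6, -131.2], [556.9, -129.0], [559.2, -156.3], [501.7, -159.4]]
plate [[471.1, -164.1], [589.0, -157.7], [594.7, -216.3], [472.6, -222.9]] [ 531.85 -190.25]
hub [526.9 -93.7 171.4] 0.9
knobtop [566.1 -24.8   1.3] 75.1
arm [537.4 -73.1 167.6] 0.8
hub2 [518.3 -94.2 172. ] 0.9
ring [515.6 -81.6 121.9] 9.5
knob 544.3369140625 -58.1053581237793 9.933454513549805 [208.32305331 212.32007301 214.79346183] [543.34678399 -59.5444236 ]
hub 528.8203125 -91.36590576171875 16.075664520263672 [167.70420069 171.59908173 172.99857348] [526.9 -92.7]
hist (array([  0,   0,   0,   0,   0,   0,   0,  19, 624, 843,  21,  25,  25,
        27,  27,  31,  47, 327,  16,   0]), array([125, 130, 135, 140, 145, 150, 155, 160, 165, 170, 175, 180, 185,
       190, 195, 200, 205, 210, 215, 220, 225]))
-60 504.4 538.9
-48 503.7 542.9
-36 503.2 542.5
-24 502.6 541.7
-12 502.0 540.7
0 501.4 540.7
12 500.8 540.2
24 500.2 539.4
36 500.0 538.4
bar edges [[500.2, 29.5], [538.3, 31.6], [504.2, -51.7], [544.4, -49.5]]
```

Knob is at (544.5,-58), radius 9.9, 39.8 mm from the hub at (527,-94). The crank arm is at z = 167.6. The bar's yaw is -87°, it is within about 1 mm of centred under the screw, and it is home by touch. Now I go to the knob.

```bash
python3 -m pendant '[{"linear":[5,20,0],"twist":0},{"linear":[12,60,-5],"twist":0},{"linear":[20,98,-20],"twist":0},{"linear":[24,117,-50],"twist":0},{"linear":[25.3,122.4,-90],"twist":0},{"linear":[25.3,122.4,-125],"twist":0},{"linear":[25.3,122.4,-145],"twist":0},{"linear":[25.3,122.4,-152],"twist":0},{"linear":[25.3,122.4,-152],"twist":0}]'; python3 -m pendant '[{"linear":[0,0,0],"twist":0},{"linear":[0,0,0],"twist":0},{"linear":[0,0,0],"twist":0},{"linear":[0,0,0],"twist":0},{"linear":[0,0,0],"twist":0},{"linear":[0,0,0],"twist":0},{"linear":[0,0,0],"twist":0},{"linear":[0,0,0],"twist":0},{"linear":[0,0,0],"twist":0}]' 255
python3 - <<'E'
from h import *
o=bot.get_obs();print(o["tool_pos"],o["contact_force"],o["moment"])
for p in np.arange(64,-297,-20):
    s=[]
    for k in(5,10,15,20):
        a,b=np.radians(p),np.radians(p-k); s.append([round(40*(np.cos(b)-np.cos(a)),1),round(40*(np.sin(b)-np.sin(a)),1),round(-k/36,2)])
    print(p,"->",p-20,s)
E
```

```text
time: 12.1
tool_pos: [544.7, -57.3, 179.0]
tcp_rot: [-3.141, -0.0, 0.053]
contact_force: [0.2, 0.2, 0.5]
grip_width: 92.2
time: 13.22
tool_pos: [545.0, -58.0, 178.8]
tcp_rot: [3.142, -0.001, 0.052]
contact_force: [3.3, -0.1, -2.4]
grip_width: 19.4
[545.00851187 -58.03137104 178.79661362] [ 3.25253008 -0.14549995 -2.38743292] [-0.01714669 -0.40502411  0.02408936]
64 -> 44 [[np.float64(3.1), np.float64(-1.7), -0.14], [np.float64(6.0), np.float64(-3.6), -0.28], [np.float64(8.7), np.float64(-5.8), -0.42], [np.float64(11.2), np.float64(-8.2), -0.56]]
44 -> 24 [[np.float64(2.3), np.float64(-2.6), -0.14], [np.float64(4.4), np.float64(-5.4), -0.28], [np.float64(6.2), np.float64(-8.4), -0.42], [np.float64(7.8), np.float64(-11.5), -0.56]]
24 -> 4 [[np.float64(1.3), np.float64(-3.2), -0.14], [np.float64(2.3), np.float64(-6.6), -0.28], [np.float64(3.0), np.float64(-10.0), -0.42], [np.float64(3.4), np.float64(-13.5), -0.56]]
4 -> -16 [[np.float64(0.1), np.float64(-3.5), -0.14], [np.float64(-0.1), np.float64(-7.0), -0.28], [np.float64(-0.6), np.float64(-10.4), -0.42], [np.float64(-1.5), np.float64
[... 2175 characters left out ...]
[np.float64(6.1), np.float64(3.4), -0.28], [np.float64(9.3), np.float64(4.7), -0.42], [np.float64(12.7), np.float64(5.7), -0.56]]
-256 -> -276 [[np.float64(3.4), np.float64(0.7), -0.14], [np.float64(6.9), np.float64(1.1), -0.28], [np.float64(10.4), np.float64(1.2), -0.42], [np.float64(13.9), np.float64(1.0), -0.56]]
-276 -> -296 [[np.float64(3.5), np.float64(-0.5), -0.14], [np.float64(6.8), np.float64(-1.3), -0.28], [np.float64(10.2), np.float64(-2.4), -0.42], [np.float64(13.4), np.float64(-3.8), -0.56]]
-296 -> -316 [[np.float64(3.1), np.float64(-1.7), -0.14], [np.float64(6.0), np.float64(-3.6), -0.28], [np.float64(8.7), np.float64(-5.8), -0.42], [np.float64(11.2), np.float64(-8.2), -0.56]]
```

```bash
python3 -m pendant '[{"linear":[3.4,-1.7,-0.14],"twist":0},{"linear":[6.4,-3.6,-0.28],"twist":0},{"linear":[9.1,-5.8,-0.42],"twist":0},{"linear":[11.6,-8.2,-0.56],"twist":0}]'; python3 -m pendant '[{"linear":[2.3,-2.6,-0.14],"twist":0},{"linear":[4.4,-5.4,-0.28],"twist":0},{"linear":[6.2,-8.4,-0.42],"twist":0},{"linear":[7.8,-11.5,-0.56],"twist":0}]'; python3 -m pendant '[{"linear":[1.3,-3.2,-0.14],"twist":0},{"linear":[2.3,-6.6,-0.28],"twist":0},{"linear":[3.0,-10.0,-0.42],"twist":0},{"linear":[3.4,-13.5,-0.56],"twist":0}]'
```

```text
time: 13.72
tool_pos: [555.0, -65.1, 178.2]
tcp_rot: [-3.139, 0.003, 0.052]
contact_force: [-3.8, 5.5, 4.1]
grip_width: 19.6
time: 14.22
tool_pos: [563.1, -76.4, 177.7]
tcp_rot: [-3.139, 0.002, 0.052]
contact_force: [-2.5, 5.9, 3.2]
grip_width: 19.4
time: 14.72
tool_pos: [566.9, -89.8, 177.1]
tcp_rot: [-3.139, 0.001, 0.052]
contact_force: [-0.6, 5.8, 3.3]
grip_width: 19.4
```

```bash
cat > a.py <<'E'
import sys,re,math
t=sys.stdin.read(); print(end="")
T=re.findall(r"time: ([\d.]+)",t);P=re.findall(r"tool_pos: (\[.*?\])",t);F=re.findall(r"contact_force: (\[.*?\])",t)
for a,p,f in zip(T,P,F):
    p=eval(p);f=eval(f);x,y=p[0]-527.3,p[1]+94;ph=math.atan2(y,x);c,s=math.cos(ph),math.sin(ph)
    print(a,p,f,"ang %.1f r %.2f tang %.1f rad %.1f"%(math.degrees(ph),math.hypot(x,y),-f[0]*s+f[1]*c,f[0]*c+f[1]*s))
if not T: print(t)
E
(python3 -m pendant '[{"linear":[0.1,-3.5,-0.14],"twist":0},{"linear":[-0.1,-7.0,-0.28],"twist":0},{"linear":[-0.6,-10.4,-0.42],"twist":0},{"linear":[-1.5,-13.8,-0.56],"twist":0}]'; python3 -m pendant '[{"linear":[-1.1,-3.3,-0.14],"twist":0},{"linear":[-2.5,-6.5,-0.28],"twist":0},{"linear":[-4.2,-9.6,-0.42],"twist":0},{"linear":[-6.1,-12.5,-0.56],"twist":0}]') | python3 a.py
```

```text
15.22 [565.9, -103.6, 176.6] [1.5, 5.7, 0.3] ang -14.0 r 39.78 tang 5.9 rad 0.1
15.72 [560.2, -116.3, 176.1] [3.9, 5.0, 0.6] ang -34.1 r 39.75 tang 6.3 rad 0.4
```

```bash
(python3 -m pendant '[{"linear":[-2.2,-2.7,-0.14],"twist":0},{"linear":[-4.6,-5.3,-0.28],"twist":0},{"linear":[-7.2,-7.6,-0.42],"twist":0},{"linear":[-10.0,-9.7,-0.56],"twist":0}]') | python3 a.py
```

```text
16.23 [550.6, -126.2, 175.5] [3.5, 6.1, -1.2] ang -54.1 r 39.75 tang 6.4 rad -2.9
```

```bash
(python3 -m pendant '[{"linear":[-3.0,-1.8,-0.14],"twist":0},{"linear":[-6.1,-3.4,-0.28],"twist":0},{"linear":[-9.3,-4.7,-0.42],"twist":0},{"linear":[-12.7,-5.7,-0.56],"twist":0}]';python3 -m pendant '[{"linear":[-3.4,-0.7,-0.14],"twist":0},{"linear":[-6.9,-1.1,-0.28],"twist":0},{"linear":[-10.4,-1.2,-0.42],"twist":0},{"linear":[-13.9,-1.0,-0.56],"twist":0}]') | python3 a.py
```

```text
16.73 [538.2, -132.2, 175.0] [5.8, 3.7, -1.3] ang -74.1 r 39.72 tang 6.6 rad -2.0
17.23 [524.6, -133.7, 174.4] [7.0, 1.9, -2.4] ang -93.9 r 39.79 tang 6.9 rad -2.4
```

```bash
(python3 -m pendant '[{"linear":[-3.5,0.5,-0.14],"twist":0},{"linear":[-6.8,1.3,-0.28],"twist":0},{"linear":[-10.2,2.4,-0.42],"twist":0},{"linear":[-13.4,3.8,-0.56],"twist":0}]') | python3 a.py
```

```text
17.73 [511.3, -130.6, 173.9] [7.3, -0.1, -3.3] ang -113.6 r 39.94 tang 6.7 rad -2.8
```

```bash
(python3 -m pendant '[{"linear":[-3.1,1.7,-0.14],"twist":0},{"linear":[-6.0,3.6,-0.28],"twist":0},{"linear":[-8.7,5.8,-0.42],"twist":0},{"linear":[-11.2,8.2,-0.56],"twist":0}]') | python3 a.py
```

```text
18.23 [499.9, -123.1, 173.4] [5.5, -4.3, -3.6] ang -133.3 r 39.97 tang 7.0 rad -0.6
```

```bash
(python3 -m pendant '[{"linear":[-2.3,2.6,-0.14],"twist":0},{"linear":[-4.4,5.4,-0.28],"twist":0},{"linear":[-6.2,8.4,-0.42],"twist":0},{"linear":[-7.8,11.5,-0.56],"twist":0}]';python3 -m pendant '[{"linear":[-1.3,3.2,-0.14],"twist":0},{"linear":[-2.3,6.6,-0.28],"twist":0},{"linear":[-3.0,10.0,-0.42],"twist":0},{"linear":[-3.4,13.5,-0.56],"twist":0}]') | python3 a.py
```

```text
18.73 [491.5, -112.1, 172.8] [3.3, -6.8, -1.8] ang -153.2 r 40.12 tang 7.6 rad 0.1
19.23 [487.4, -98.6, 172.2] [0.2, -6.6, -0.7] ang -173.4 r 40.16 tang 6.6 rad 0.6
```

```bash
(python3 -m pendant '[{"linear":[-0.1,3.5,-0.14],"twist":0},{"linear":[0.1,7.0,-0.28],"twist":0},{"linear":[0.6,10.4,-0.42],"twist":0},{"linear":[1.5,13.8,-0.56],"twist":0}]';python3 -m pendant '[{"linear":[1.1,3.3,-0.14],"twist":0},{"linear":[2.5,6.5,-0.28],"twist":0},{"linear":[4.2,9.6,-0.42],"twist":0},{"linear":[6.1,12.5,-0.56],"twist":0}]') | python3 a.py
```

```text
19.73 [488.2, -84.6, 171.6] [-3.0, -5.5, 2.4] ang 166.5 r 40.21 tang 6.0 rad 1.6
20.23 [493.7, -71.7, 171.0] [-4.2, -4.2, 3.4] ang 146.4 r 40.33 tang 5.8 rad 1.2
```

```bash
(python3 -m pendant '[{"linear":[2.2,2.7,-0.14],"twist":0},{"linear":[4.6,5.3,-0.28],"twist":0},{"linear":[7.2,7.6,-0.42],"twist":0},{"linear":[10.0,9.7,-0.56],"twist":0}]';python3 -m pendant '[{"linear":[3.0,1.8,-0.14],"twist":0},{"linear":[6.1,3.4,-0.28],"twist":0},{"linear":[9.3,4.7,-0.42],"twist":0},{"linear":[12.7,5.7,-0.56],"twist":0}]') | python3 a.py
```

```text
20.72 [503.4, -61.5, 170.4] [-5.7, -2.3, 4.8] ang 126.3 r 40.34 tang 6.0 rad 1.5
21.22 [516.0, -55.3, 169.9] [-5.1, 0.2, 5.7] ang 106.3 r 40.32 tang 4.8 rad 1.6
```

```bash
(python3 -m pendant '[{"linear":[3.4,0.7,-0.14],"twist":0},{"linear":[6.9,1.1,-0.28],"twist":0},{"linear":[10.4,1.2,-0.42],"twist":0},{"linear":[13.9,1.0,-0.56],"twist":0}]';python3 -m pendant '[{"linear":[3.5,-0.5,-0.14],"twist":0},{"linear":[6.8,-1.3,-0.28],"twist":0},{"linear":[10.2,-2.4,-0.42],"twist":0},{"linear":[13.4,-3.8,-0.56],"twist":0}]') | python3 a.py
```

```text
21.72 [529.9, -53.8, 169.3] [-6.2, 2.6, 4.8] ang 86.3 r 40.28 tang 6.4 rad 2.2
22.22 [543.5, -57.3, 168.7] [-5.7, 3.6, 4.3] ang 66.2 r 40.12 tang 6.7 rad 1.0
```

```bash
(python3 -m pendant '[{"linear":[3.1,-1.7,-0.14],"twist":0},{"linear":[6.0,-3.6,-0.28],"twist":0},{"linear":[8.7,-5.8,-0.42],"twist":0},{"linear":[11.2,-8.2,-0.56],"twist":0}]'; python3 -m pendant '[{"linear":[2.3,-2.6,-0.14],"twist":0},{"linear":[4.4,-5.4,-0.28],"twist":0},{"linear":[6.2,-8.4,-0.42],"twist":0},{"linear":[7.8,-11.5,-0.56],"twist":0}]') | python3 a.py
```

```text
22.72 [555.1, -65.2, 168.2] [-3.6, 4.0, 4.9] ang 46.0 r 40.03 tang 5.4 rad 0.4
23.22 [563.2, -76.4, 167.7] [-2.8, 5.2, 4.5] ang 26.1 r 39.98 tang 5.9 rad -0.2
```

```bash
(python3 -m pendant '[{"linear":[1.3,-3.2,-0.14],"twist":0},{"linear":[2.3,-6.6,-0.28],"twist":0},{"linear":[3.0,-10.0,-0.42],"twist":0},{"linear":[3.4,-13.5,-0.56],"twist":0}]'; python3 -m pendant '[{"linear":[0.1,-3.5,-0.14],"twist":0},{"linear":[-0.1,-7.0,-0.28],"twist":0},{"linear":[-0.6,-10.4,-0.42],"twist":0},{"linear":[-1.5,-13.8,-0.56],"twist":0}]') | python3 a.py
```

```text
23.72 [566.9, -89.8, 167.1] [-0.9, 7.0, 2.7] ang 6.1 r 39.82 tang 7.1 rad -0.2
24.22 [565.9, -103.5, 166.7] [1.0, 7.5, 1.5] ang -13.8 r 39.75 tang 7.5 rad -0.8
```

```bash
(python3 -m pendant '[{"linear":[-1.1,-3.3,-0.14],"twist":0},{"linear":[-2.5,-6.5,-0.28],"twist":0}]';python3 -m pendant '[{"linear":[-1.7,-3.1,-0.14],"twist":0},{"linear":[-3.6,-6.0,-0.28],"twist":0}]') | python3 a.py
```

```text
24.48 [563.8, -109.9, 166.4] [2.1, 7.8, 1.7] ang -23.5 r 39.81 tang 8.0 rad -1.2
24.72 [560.5, -115.8, 166.2] [3.3, 6.9, 1.4] ang -33.3 r 39.72 tang 7.6 rad -1.0
```

```bash
(python3 -m pendant '[{"linear":[-2.2,-2.7,-0.14],"twist":0},{"linear":[-4.6,-5.3,-0.28],"twist":0}]';python3 -m pendant '[{"linear":[-2.6,-2.3,-0.14],"twist":0},{"linear":[-5.4,-4.4,-0.28],"twist":0}]') | python3 a.py
```

```text
24.98 [556.3, -121.2, 166.0] [5.9, 7.9, 0.3] ang -43.2 r 39.76 tang 9.8 rad -1.1
25.22 [551.3, -125.7, 165.7] [7.0, 6.9, 0.8] ang -52.9 r 39.76 tang 9.7 rad -1.3
```

Relative to the first turn's force at the same angles, the force is now +3.3 N. A line with the given slope puts the touch at about 0°, which gives about +4 N. I hold still briefly and read again.

```bash
(python3 -m pendant '[{"linear":[-1.2,-0.8,-0.05],"twist":0}]';python3 -m pendant '[{"linear":[0,0,0],"twist":0},{"linear":[0,0,0],"twist":0}]';python3 -m pendant '[{"linear":[0,0,0],"twist":0},{"linear":[0,0,0],"twist":0}]') | python3 a.py
```

```text
25.35 [550.2, -126.5, 165.7] [7.3, 7.3, -0.6] ang -54.8 r 39.76 tang 10.2 rad -1.8
25.6 [550.1, -126.6, 165.7] [6.8, 5.4, 0.3] ang -55.0 r 39.78 tang 8.7 rad -0.5
25.85 [550.1, -126.6, 165.7] [6.9, 6.8, 0.8] ang -55.0 r 39.78 tang 9.6 rad -1.6
```

```bash
python3 -m pendant '[{"linear":[0,0,0],"twist":0},{"linear":[0,0,0],"twist":0},{"linear":[0,0,0],"twist":0},{"linear":[0,0,0],"twist":0},{"linear":[0,0,0],"twist":0}]' 0; python3 -m pendant '[{"linear":[0,0,8],"twist":0},{"linear":[0,0,30],"twist":0},{"linear":[0,0,65],"twist":0},{"linear":[0,0,105],"twist":0},{"linear":[-8,-30,145],"twist":0},{"linear":[-20,-60,170],"twist":0},{"linear":[-26,-75,175],"twist":0},{"linear":[-26,-75,175],"twist":0},{"linear":[-26,-75,175],"twist":0}]'
python3 - <<'E'
from h import *
b=cap("wrist");np.savez("w4.npz",**b);t=cap("top");np.savez("t4.npz",**t)
im=np.hstack([b["frame"][0:240,200:440],t["frame"][60:350,120:600][::1][:240]]);cv2.imwrite("pics/end.png",im);print(im.shape)
u,v,P,col=cloud(b);m=(u>230)&(u<450)&(v<230)
q=m&(P[:,2]>6)&(P[:,2]<14)&(col.min(1)>150)
for y in range(-60,40,12):
    r=q&(abs(P[:,1]-y)<6)
    if r.sum()>10: print(y,P[r][:,0].min().round(1),P[r][:,0].max().round(1))
q=m&(P[:,2]>188)&(P[:,2]<215);print("knob",P[q].mean(0).round(1))
u,v,P,col=cloud(t);q=(P[:,2]>97)&(P[:,2]<104)&(np.hypot(P[:,0]-519,P[:,1]-46)<40);print("tube",P[q].mean(0).round(1),cv2.minAreaRect(P[q][:,:2].astype(np.float32)))
E
```

```text
time: 26.48
tool_pos: [548.5, -128.1, 165.2]
tcp_rot: [3.142, 0.0, 0.052]
contact_force: [-0.3, 0.5, -1.2]
grip_width: 64.7
time: 27.6
tool_pos: [522.5, -202.1, 338.9]
tcp_rot: [-3.14, 0.002, 0.052]
contact_force: [0.2, 0.6, -0.8]
grip_width: 91.6
(240, 720, 3)
-60 504.5 511.4
-48 503.9 542.6
-36 503.3 542.7
-24 502.8 542.1
-12 502.2 541.2
0 501.6 540.3
12 501.2 539.3
knob [ 548.2 -126.   199. ]
tube [520.   46.3 100.5] ((520.2860107421875, 46.42662048339844), (23.96001625061035, 23.32600212097168), 1.8986916542053223)
```

View pics/end.png

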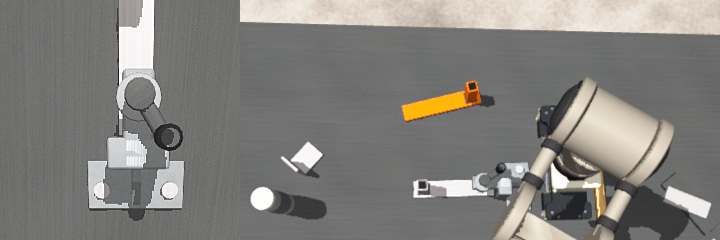

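The final picture shows the bar running straight under the arm to the column, the knob released, and the spray can, angle and orange bar where they were. I hand in.

```bash
python3 -c "
from plant import bot
print(bot.get_obs()['contact_force'],bot.close_job())"
```

```text
the job is handed in; nothing more can be done
[ 0.53605662 -0.18039744 -0.73480786] None
```

The bar is home against the clamp's column and gripped by the pad, the knob is released, and the job is handed in at about 28 s.

- **Bar:** I gripped it by the tube, turned it in line with the clamp and slid it in until the column stopped it with about 13 N of push. The last camera check put the tube within about 1.5 mm of its home point. The bar's yaw was about -87° and it lay about 1 mm off centre under the screw.
- **Crank:** I wound it clockwise about 1.33 turns. Free turning took 5 to 7.6 N, averaging about 6.4 N. The pad's touch was felt about 55 to 60° before the end, and the last moving force was 10.2 N, about 3.8 N above free turning. Held still it read about 9 N.
- **Uncertainty:** The force readings scatter by about ±0.7 N. The straight comparison with the first turn, a few degrees before the end, gave +3.3 N there. Fitting the touch point gave about +4 N there and about +4.4 N at the end. All are inside the good band of 2.5 to 5.5 N.
- **Bystanders:** In the last picture the spray can, angle and orange bar looked unmoved. The hammer and the green bar were out of view or hidden by the arm in that picture, but the arm did not go near them at their height.

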